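# Release the red-headed key from its chute

### The job

The cut key with the red head is waiting behind the gate of one of the two delivery chutes: pull that chute's black knob straight out to its on detent so that the key slides down into the cup, then push the knob fully home again to shut the gate, and let go. Work only the knob: do not touch the keys, do not pull the blue key's knob, and leave everything else on the counter where it is.

Things in the scene. Friction and masses are not known exactly. Their poses are not given: they have to be found in the camera images.
- red_chute_grip (a point): black round push-pull knob, 34 mm in diameter, 26 mm long, on a level 10 mm shaft out of the side of the red chute. This point is the middle of the knob, on its axis, 79 mm above the counter. Axes as the chute's: it pulls straight out along -y, pushes in along +y; x is level, square to the shaft; z up. Nothing stands beside, above or below it; its back, when in, is 22 mm clear of the shaft housing
- red_chute_knob (a joint): slide of the red chute's knob and gate, in m: 0 = pushed fully in (gate shut), 0.030 = pulled out to the on detent (gate open), with a stop at each end. An over-centre spring holds it at both ends with about 2 to 3 N; it takes 8 to 10 N to snap it over the middle, either way. A green band on the shaft shows when it is out
- red_chute: grey steel chute fixed to the counter, base 225 x 58 mm, up to 145 mm high, with the red key behind its gate; origin on the counter, mid width. x points down the slope to the open cup (inside x = +30 to +119 mm, 45 mm wide, floor 20, rim 56 mm up); knob on the -y side; z up. The key slides into the cup by itself within 2 s of the gate opening. The two chutes are alike; either may be on the left
- red_key: cut key with a red plastic head (28 x 24 x 9 mm) and a brass blade 36 mm long; origin under the middle of the head, x from blade to head, z up out of the flat. It waits head-down against the gate of the red chute, blade uphill
- blue_chute_grip (a point): black round push-pull knob, 34 mm in diameter, 26 mm long, on a level 10 mm shaft out of the side of the blue chute. This point is the middle of the knob, on its axis, 79 mm above the counter. Axes as the chute's: it pulls straight out along -y, pushes in along +y; x is level, square to the shaft; z up. Nothing stands beside, above or below it; its back, when in, is 22 mm clear of the shaft housing
- blue_chute_knob (a joint): slide of the blue chute's knob and gate, in m: 0 = pushed fully in (gate shut), 0.030 = pulled out to the on detent (gate open), with a stop at each end. An over-centre spring holds it at both ends with about 2 to 3 N; it takes 8 to 10 N to snap it over the middle, either way. A green band on the shaft shows when it is out
- blue_chute: grey steel chute fixed to the counter, base 225 x 58 mm, up to 145 mm high, with the blue key behind its gate; origin on the counter, mid width. x points down the slope to the open cup (inside x = +30 to +119 mm, 45 mm wide, floor 20, rim 56 mm up); knob on the -y side; z up. The key slides into the cup by itself within 2 s of the gate opening. The two chutes are alike; either may be on the left
- blue_key: cut key with a blue plastic head (28 x 24 x 9 mm) and a brass blade 36 mm long; origin under the middle of the head, x from blade to head, z up out of the flat. It waits head-down against the gate of the blue chute, blade uphill
- mug: white mug, 76 mm across and 90 mm high; a bystander, to be left where it is; origin in the middle of its underside
- padlock: brass padlock standing up, 42 x 22 mm, 64 mm high; a bystander, to be left where it is; origin in the middle of its underside
- screwdriver: screwdriver lying on the counter, about 0.2 m long; a bystander, to be left where it is; origin in the middle of its underside
- brush: small brush lying on the counter, about 0.2 m long; a bystander, to be left where it is; origin in the middle of its underside
- jar: amber jar, 60 mm across and 75 mm high; a bystander, to be left where it is; origin in the middle of its underside
- carton: small cardboard carton 90 x 60 x 50 mm; a bystander, to be left where it is; origin in the middle of its underside
- lock_body: brass lock body standing up, 32 mm high; a bystander, to be left where it is; origin in the middle of its underside
Things that resemble listed ones, but are neither listed nor needed, are in the scene too. There is more than one size of the red_key; the job needs the smallest.

How it is judged (in metres and radians):
On the way:
1. the knob of the red key's chute is pulled out to its on detent (at least 26 of its 30 mm) (value of joint red_chute_knob above 0.026 m), for 0.2 s.
At the end, for the whole second after the job is handed in: The red key lies at rest in its chute's cup, the red chute's knob is pushed home again (within 4 mm), the blue chute's knob is still in (within 4 mm) and the blue key still waits behind its gate (value of joint each of red_chute_knob, blue_chute_knob below 0.004 m and x of red_key in the frame of red_chute between 0.03 and 0.12 m and y of red_key in the frame of red_chute between -0.025 and 0.025 m and z of red_key in the frame of red_chute below 0.056 m and linear speed of red_key below 0.03 m/s and x of blue_key in the frame of blue_chute below 0 m); the robot touches nothing.
It fails at once if the robot touches a key (contact force between any of red_key, blue_key and the fingers above 0.3 N or contact force between any of red_key, blue_key and the arm above 0.3 N).
It fails at once if the blue chute's knob is pulled out more than 8 mm (value of joint blue_chute_knob above 0.008 m).
It fails at once if a bystander is shifted by more than 30 mm (distance of any of mug, padlock, screwdriver, brush, jar, carton, lock_body from where it was at the start of the episode above 0.03 m).
It also fails if it takes over 32 s, if anything falls off the work surface, if the arm or the gripper's body presses on something with over 40 N, if the wrist force passes 120 N, or if a joint passes its speed limit or range.

### The arm

A 6-joint arm with a two-finger parallel gripper is mounted at the origin on the work surface. World frame = base frame: x ahead of the robot, y to its left, z up, the work surface at z = 0. Lengths are in m, angles in degrees, forces in N, time in s.
With the tool pointing down it reaches from about 0.325 to 0.85 m from the base axis. Payload 15.5 kg.
Tool frame: the origin (TCP) lies midway between the tips of the shut fingers; the grasp point (between the pads) lies 19 mm behind it; y points along the fingers, x is the direction in which the jaws open and shut, and the axes are right-handed (so a half turn about y gives the same grasp; the last joint's range is limited). The gripper opens to 91 mm and grips with 3 to 60 N. Pads are 32 mm wide; open, the fingers measure 118 mm over their backs; the gripper's body (76 mm by 178 mm) begins 60 mm behind the grasp point.
Start: joints at [-75.659, 28.281, 77.091, -0, 74.628, -5.472], TCP at [0.212, -0.588, 0.214] pointing down, gripper open.
Joint ranges: [-166.48, 166.48], [-47.26, 123.95], [12.59, 153.08], [-70.14, 250.14], [6.76, 159.57], [-176.63, 176.63]. Speed limits (degrees/s): [108.29, 108.29, 147.25, 172.46, 172.46, 172.46].

### API

Orientations are given as a 3x3 rotation matrix whose columns are the frame's x, y, z axes.
In Python, from bench import ctrl gives the robot as it stands. The module is installed in compiled form; this text tells all that it offers. Calls block until the motion is done:
- ctrl.goto(position, orientation): joint-space move of the TCP to a pose.
- ctrl.move_l(position, vel=0.15, ori=None, contact_N=None): straight line of the TCP; ori=None keeps the orientation; vel is the mean speed in m/s. With contact_N (N) it stops when the force on the tool has changed by that much, and returns True; else False.
- ctrl.movej(angles): joint-space move.
- ctrl.command_gripper(opening): opening from 0.0 (shut) to 1.0 (fully open); the grip force is fixed at half the most; returns when the fingers have stopped.
- ctrl.sleep(seconds).
- ctrl.ik(position, orientation): joint angles nearest the present ones, or None.
- ctrl.read_camera(name): name is "scene" or "top" or "wrist"; returns the picture (400x640x3 uint8, blue, green, red); there is no depth.
- ctrl.camera_params(name): a dict with "fx", "fy", "cx", "cy" (pixels), "pose" (4x4, takes a point from camera to world coordinates); the wrist camera has in their place "T_tool_cam" (4x4, takes a point from camera to tool coordinates, whose origin is the TCP and whose axes are the tool frame's). Camera axes: x right, y up, looking along -z (the intrinsics and any distortion apply to the point x, -y, -z); pixel columns grow to the right and rows downward; lengths in m; the calibration is good to about 2 mm. A picture is of the moment at which its call begins: read the wrist's pose just before it. camera_params takes no time and is no camera call.
A pose or a line that the arm cannot do raises ctrl.MotionError and nothing moves.
- ctrl.sign_off(): hands the job in, once; it reports no verdict.
Readings, each from a call of its own:
- ctrl.current_t(): time.
- ctrl.current_q(): joint angles.
- ctrl.current_dq(): joint speeds.
- ctrl.current_effort(): joint torques, N m.
- ctrl.current_tool_pos(): TCP position.
- ctrl.current_eef_rot(): TCP orientation.
- ctrl.current_contact_force(): force on the tool from outside, world axes, zero at the start.
- ctrl.current_wrist_torque(): the same for the moment, N m.
- ctrl.current_grip_width(): opening from 0.0 (shut) to 1.0 (fully open).
Only numpy, scipy, OpenCV 4.12 (cv2) and the standard library are available. Lean on these libraries where they do the work, as an engineer would, in place of code of your own. Each camera call takes 0.05 s, during which the arm holds its last target.

## Working session

There is one attempt and no reset: what is moved stays moved. The work goes in short steps, each a Python script; the robot and the scene stay as the last script left them, time stands still between calls to the robot, and variables do not carry over. Pictures are saved under pics/ and viewed, and the job is handed in when it is done.

```bash
mkdir -p pics; python3 - <<'E'
from bench import ctrl
import cv2
for n in("scene","top","wrist"):
    cv2.imwrite(f"pics/{n}0.png",ctrl.read_camera(n)); p=ctrl.camera_params(n); print(n,p)
print(ctrl.current_t(),ctrl.current_eef_rot())
E
```

```text
scene {'fx': 422.30823315633455, 'fy': 422.30823315633455, 'cx': 323.8792980960981, 'cy': 198.75193368999697, 'pose': array([[-0.23508009, -0.79504377,  0.55914466,  1.25037696],
       [ 0.97194761, -0.18788541,  0.14148112,  0.14676732],
       [-0.00742856,  0.57671871,  0.81690902,  0.99987746],
       [ 0.        ,  0.        ,  0.        ,  1.        ]])}
top {'fx': 434.7999117869385, 'fy': 434.7999117869385, 'cx': 311.22509297847756, 'cy': 200.20105985529045, 'pose': array([[-2.90836629e-02,  9.83074709e-01, -1.80881886e-01,
         4.09583847e-01],
       [-9.99576364e-01, -2.84024806e-02,  6.35542741e-03,
        -1.58690030e-02],
       [ 1.11036570e-03,  1.80990097e-01,  9.83484292e-01,
         1.21547297e+00],
       [ 0.00000000e+00,  0.00000000e+00,  0.00000000e+00,
         1.00000000e+00]])}
wrist {'fx': 296.1721156484194, 'fy': 296.1721156484194, 'cx': 324.39964915570937, 'cy': 203.81297880504943, 'T_tool_cam': array([[ 9.99999858e-01,  5.19763754e-04, -1.13424726e-04,
        -4.12637601e-04],
       [-2.55921205e-04,  2.83082496e-01, -9.59095530e-01,
        -1.70735014e-01],
       [-4.66394538e-04,  9.59095423e-01,  2.83082589e-01,
         8.18704715e-02],
       [ 0.00000000e+00,  0.00000000e+00,  0.00000000e+00,
         1.00000000e+00]])}
0.15 [[ 3.38926276e-01 -2.54455217e-04  9.40812901e-01]
 [-9.40812414e-01  9.61547821e-04  3.38926360e-01]
 [-9.90878176e-04 -9.99999505e-01  8.64991954e-05]]
```

View pics/scene0.png

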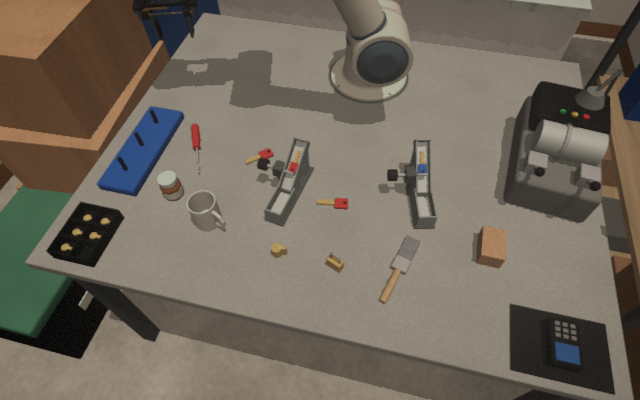

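View pics/top0.png

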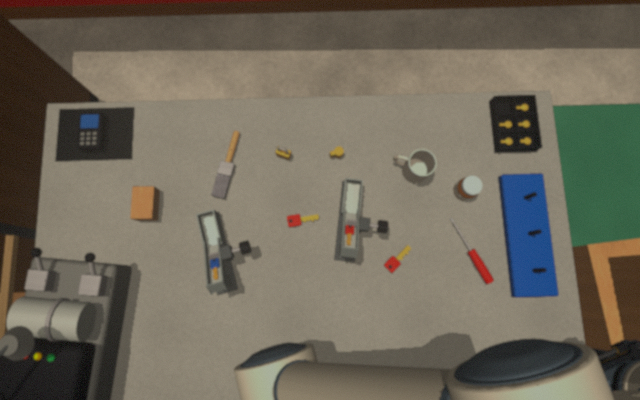

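The red chute is at about (350,222) in the top view with its knob at (383,227). The blue chute's knob is at (245,247). Two loose red keys lie on the counter as decoys. I'll zoom in next.

```bash
python3 - <<'E'
import cv2
a=cv2.imread("pics/top0.png")[165:285,310:430]; b=cv2.imread("pics/scene0.png")[130:230,230:350]
a=cv2.resize(a,(600,600),interpolation=cv2.INTER_CUBIC);b=cv2.resize(b,(720,600),interpolation=cv2.INTER_CUBIC)
cv2.imwrite("pics/ztop.png",a);cv2.imwrite("pics/zsc.png",b)
E
```

```text
(no output)
```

View pics/ztop.png

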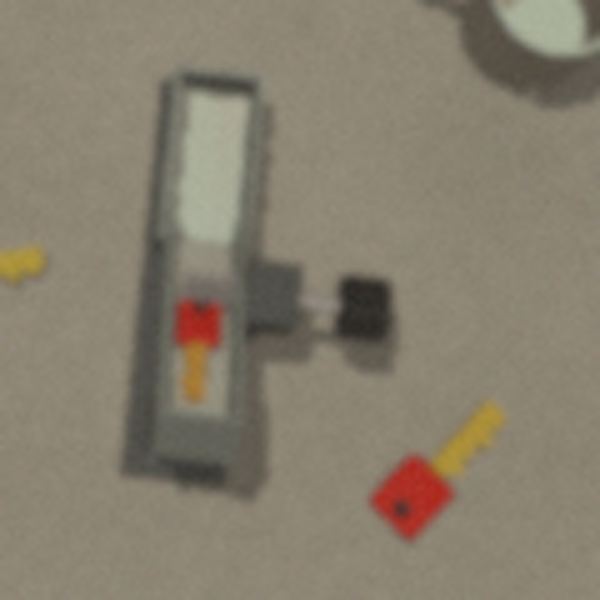

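View pics/zsc.png

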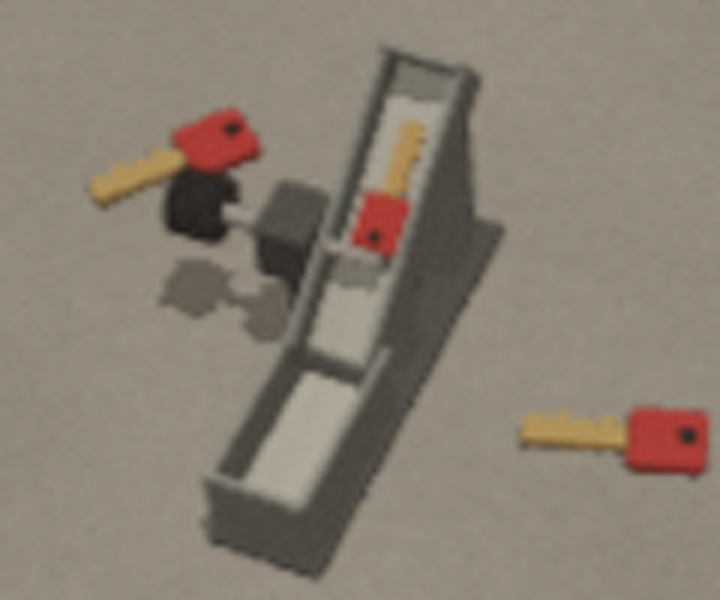

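View pics/wrist0.png

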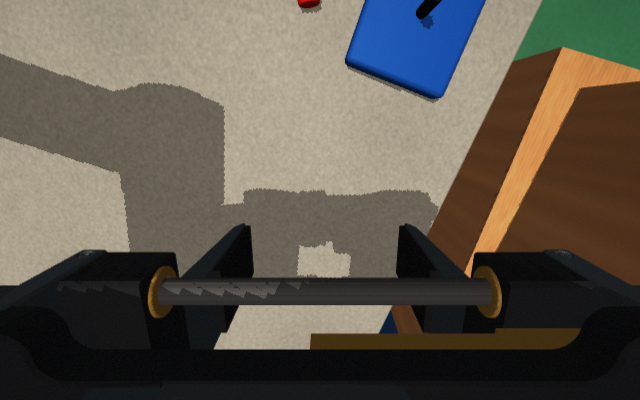

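```bash
cat > h.py <<'E'
import numpy as np
from bench import ctrl
def ray(n,uv,pose=None):
    p=ctrl.camera_params(n); T=p["pose"] if pose is None else pose
    d=np.array([(uv[0]-p["cx"])/p["fx"],-(uv[1]-p["cy"])/p["fy"],-1.])
    return T[:3,3],T[:3,:3]@d
def onz(n,uv,z,pose=None):
    o,d=ray(n,uv,pose); return o+d*(z-o[2])/d[2]
def proj(n,P,pose=None):
    p=ctrl.camera_params(n); T=p["pose"] if pose is None else pose
    c=T[:3,:3].T@(np.asarray(P)-T[:3,3])
    return np.array([p["cx"]+p["fx"]*c[0]/-c[2], p["cy"]+p["fy"]*c[1]/c[2]])
def tri(rs):
    A=np.zeros((3,3));b=np.zeros(3)
    for o,d in rs:
        d=d/np.linalg.norm(d);M=np.eye(3)-np.outer(d,d);A+=M;b+=M@o
    return np.linalg.solve(A,b)
E
python3 - <<'E'
from h import *
T=lambda u,v:(u/5+310,v/5+165)
S=lambda u,v:(u/6+230,v/6+130)
print("knob top@96", onz("top",T(365,306),.086),"scene@79",onz("scene",S(203,204),.079))
print("tri",tri([ray("top",T(365,306)),ray("scene",S(203,204))]))
for nm,p in dict(rimL=(182,75),rimR=(258,80)).items(): print(nm,onz("top",T(*p),.056))
for nm,p in dict(rimL=(208,482),rimR=(303,508)).items(): print('S',nm,onz("scene",S(*p),.056))
for nm,p in dict(baseL=(122,474),baseR=(255,497)).items(): print(nm,onz("top",T(*p),.0))
for nm,p in dict(fTL=(187,95),fBL=(177,238),fTR=(251,95),fBR=(238,243)).items(): print(nm,onz("top",T(*p),.02))
for nm,p in dict(shA=(305,304),shB=(340,306)).items(): print(nm,onz("top",T(*p),.079))
E
```

```text
knob top@96 [ 0.54285165 -0.20863144  0.086     ] scene@79 [ 0.54192376 -0.20693998  0.079     ]
tri [ 0.5431169  -0.20803236  0.08037966]
rimL [ 0.67621101 -0.12116238  0.056     ]
rimR [ 0.67221143 -0.16258379  0.056     ]
S rimL [ 0.67795576 -0.16261452  0.056     ]
S rimR [ 0.68145025 -0.11710418  0.056     ]
baseL [ 0.46332664 -0.08306597  0.        ]
baseR [ 0.44857192 -0.15616789  0.        ]
fTL [ 0.6728693  -0.12674099  0.02      ]
fBL [ 0.59166011 -0.11758567  0.02      ]
fTR [ 0.67183005 -0.16276544  0.02      ]
fBR [ 0.58786957 -0.15137139  0.02      ]
shA [ 0.54564769 -0.17834072  0.079     ]
shB [ 0.5440582  -0.19668317  0.079     ]
```

```bash
cat >> h.py <<'E'
def R(th,flip=False):
    t=np.radians(th); z=np.array([np.sin(t),-np.cos(t),0]); y=np.array([0,0,-1.])
    if flip: z=-z
    return np.column_stack([np.cross(y,z),y,z])
def wpose():
    M=np.eye(4);M[:3,:3]=ctrl.current_eef_rot();M[:3,3]=ctrl.current_tool_pos()
    return M@ctrl.camera_params("wrist")["T_tool_cam"]
E
python3 - <<'E'
from h import *
import cv2
for f in (0,1):
    print(f,ctrl.ik([.543,-.208,.062],R(-6,f)),ctrl.ik([.543,-.208,.19],R(-6,f)))
ctrl.goto([.540,-.235,.19],R(-6))
ctrl.sleep(.2)
p=wpose(); np.save("w1.npy",p); im=ctrl.read_camera("wrist"); cv2.imwrite("pics/w1.png",im)
print(ctrl.current_t(),ctrl.current_tool_pos(),ctrl.current_q())
print(proj("wrist",[.543,-.208,.079],p))
E
```

```text
0 [-2.68427262e+01  3.54423412e+01  9.22069266e+01 -2.54444375e-14
  5.23507323e+01  1.59157274e+02] [-2.68427262e+01  2.61661655e+01  8.51514862e+01 -2.54444375e-14
  6.86823483e+01  1.59157274e+02]
1 [-2.68427262e+01  3.54423412e+01  9.22069266e+01 -2.54444375e-14
  5.23507323e+01 -2.08427262e+01] [-2.68427262e+01  2.61661655e+01  8.51514862e+01 -2.54444375e-14
  6.86823483e+01 -2.08427262e+01]
2.9 [ 0.53992929 -0.23519484  0.18999449] [-2.93457666e+01  2.67445800e+01  8.40878564e+01 -1.08499624e-03
  6.91675534e+01  1.56665239e+02]
[325.51487936 226.09977183]
```

View pics/w1.png

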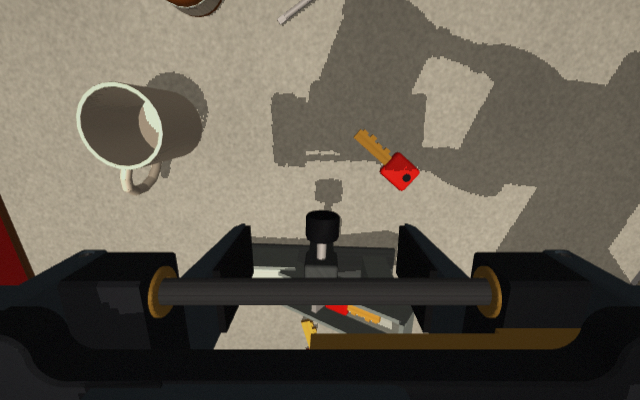

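The knob sits between the fingers at about (322,228), close to the predicted (325.5,226). I'll zoom in to check the yaw.

```bash
python3 - <<'E'
from h import *
import cv2
p=np.load("w1.npy"); im=cv2.imread("pics/w1.png")
a=cv2.resize(im[190:290,260:390],None,fx=6,fy=6,interpolation=cv2.INTER_CUBIC)
a=np.clip(a.astype(float)*1.8,0,255).astype(np.uint8)
for th,c in((-3,(255,0,0)),(-6,(0,255,0)),(-9,(0,255,255))):
    t=np.radians(th); y=np.array([-np.sin(t),np.cos(t),0])
    k=np.array([.5430,-.208,.079]); 
    for off in(-.017,.017):
      xs=off*np.array([np.cos(t),np.sin(t),0])
      q=[((proj("wrist",k+xs+s*y,p)-[260,190])*6).astype(int) for s in(-.013,.05)]
      cv2.line(a,tuple(map(int,q[0])),tuple(map(int,q[1])),c,1)
cv2.imwrite("pics/zw1.png",a)
E
```

```text
(no output)
```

View pics/zw1.png

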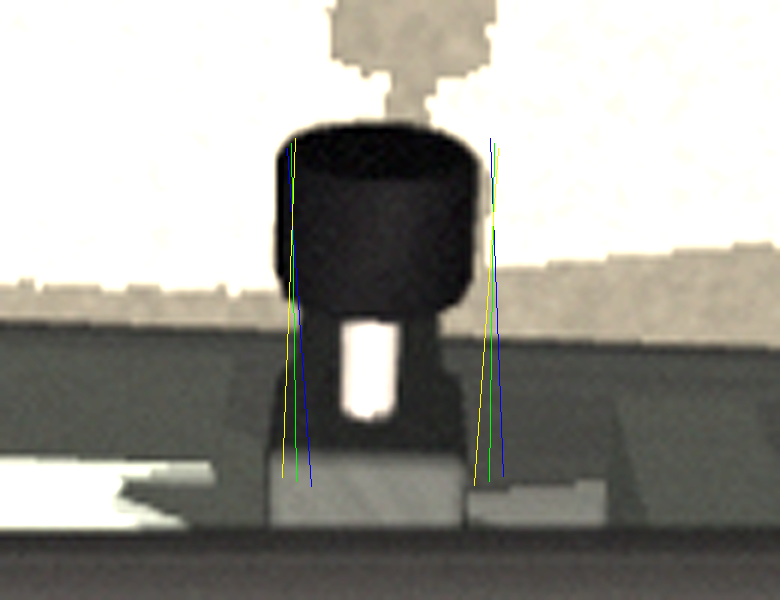

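```bash
python3 - <<'E'
from h import *
import cv2
ctrl.goto([.5452,-.2085,.18],R(-8))
print(ctrl.move_l([.5452,-.2085,.062],vel=.12,contact_N=6))
ctrl.command_gripper(.46)
p=wpose(); np.save("w2.npy",p); im=ctrl.read_camera("wrist"); cv2.imwrite("pics/w2.png",cv2.resize(np.clip(im[150:310,220:430].astype(float)*1.8,0,255).astype(np.uint8),None,fx=3.7,fy=3.7))
print(ctrl.current_t(),ctrl.current_tool_pos(),ctrl.current_contact_force(),ctrl.current_grip_width())
E
```

```text
False
5.2083 [ 0.54519557 -0.20849696  0.06198437] [-1.05183073 -0.21569522  0.23417079] 0.45716567081431825
```

View pics/w2.png

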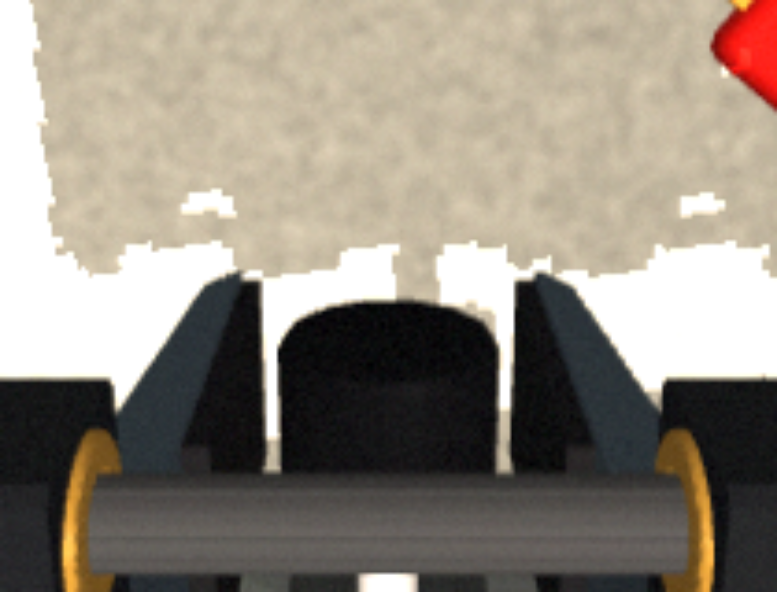

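The knob is centred between the pads, with roughly equal gaps on each side. Next I grip and pull.

```bash
python3 - <<'E'
from h import *
import cv2
ctrl.command_gripper(0.)
p0=np.array(ctrl.current_tool_pos()); np.save("p0.npy",p0)
print(ctrl.current_grip_width(),ctrl.current_contact_force())
o=R(-8)[:,2]
print(ctrl.move_l(p0+.0295*o,vel=.03,contact_N=45))
ctrl.sleep(.5)
print(ctrl.current_tool_pos()-p0,ctrl.current_contact_force(),ctrl.current_grip_width(),ctrl.current_t())
ctrl.sleep(1.3)
for n in("scene","wrist","top"): cv2.imwrite(f"pics/{n}3.png",ctrl.read_camera(n))
a=cv2.imread("pics/scene3.png")[130:230,230:350]
cv2.imwrite("pics/zsc3.png",cv2.resize(a,None,fx=6,fy=6,interpolation=cv2.INTER_CUBIC))
a=cv2.imread("pics/top3.png")[165:285,310:430]
cv2.imwrite("pics/ztop3.png",cv2.resize(a,None,fx=5,fy=5,interpolation=cv2.INTER_CUBIC))
print(ctrl.current_t())
E
```

```text
0.3660313622407543 [ 0.51592097  0.31587301 -0.28153357]
False
[-4.17059639e-03 -2.91620677e-02 -1.47159761e-05] [-3.20368792 -2.46884147  2.31404199] 0.36200554008927627 7.1417
8.5917
```

View pics/zsc3.png

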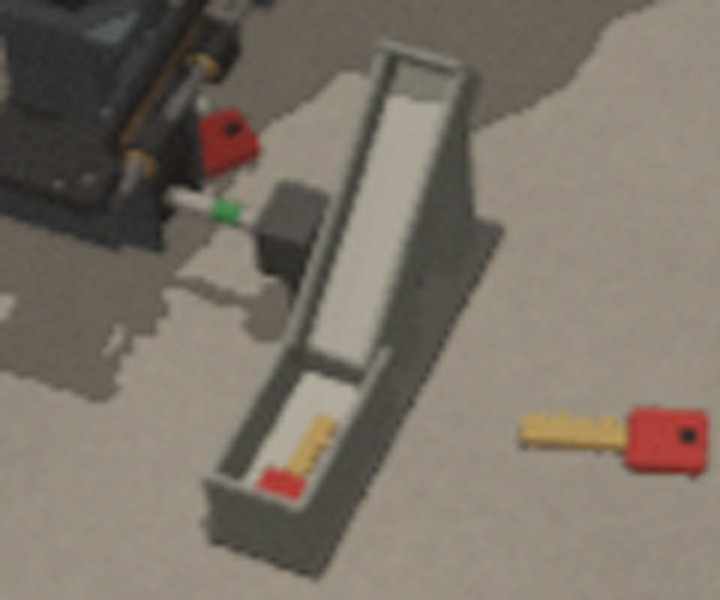

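View pics/ztop3.png

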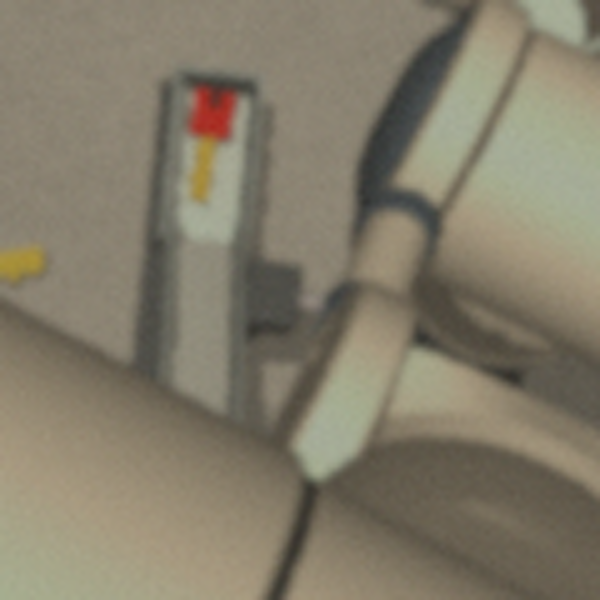

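View pics/wrist3.png

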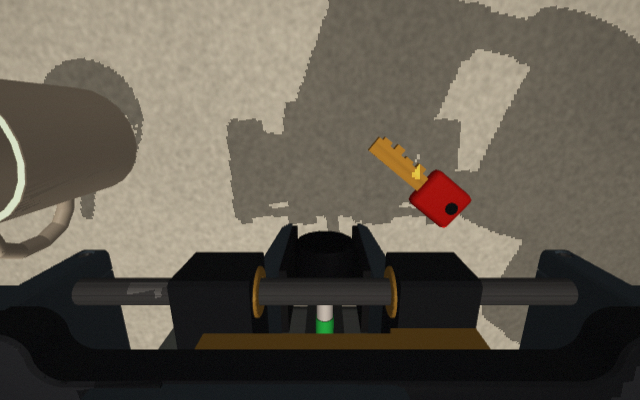

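The red key lies in the cup (scene zoom (285,480)) and the green band is showing, so I'll push the knob home.

```bash
python3 - <<'E'
from h import *
import cv2
p0=np.load("p0.npy"); o=R(-8)[:,2]
print(ctrl.move_l(p0-.001*o,vel=.03,contact_N=40))
ctrl.sleep(.4)
print((ctrl.current_tool_pos()-p0)@o,ctrl.current_contact_force(),ctrl.current_grip_width())
ctrl.command_gripper(1.)
ctrl.sleep(.2); print(ctrl.current_contact_force())
p=ctrl.current_tool_pos()
ctrl.move_l([p[0],p[1],.2],vel=.12)
q=ctrl.current_tool_pos()
ctrl.move_l(np.array(q)+.09*o+[0,0,.02],vel=.15)
ctrl.sleep(.2)
pw=wpose(); np.save("w4.npy",pw)
for n in("scene","wrist","top"): cv2.imwrite(f"pics/{n}4.png",ctrl.read_camera(n))
a=cv2.imread("pics/scene4.png")[130:230,230:350]
cv2.imwrite("pics/zsc4.png",cv2.resize(a,None,fx=6,fy=6,interpolation=cv2.INTER_CUBIC))
print(ctrl.current_t())
E
```

```text
False
-0.0001254268964046788 [-6.40018458 -8.75742529  1.10435988] 0.3633337862779576
[-0.65801607 -0.35506121  0.06895827]
13.7583
```

View pics/zsc4.png

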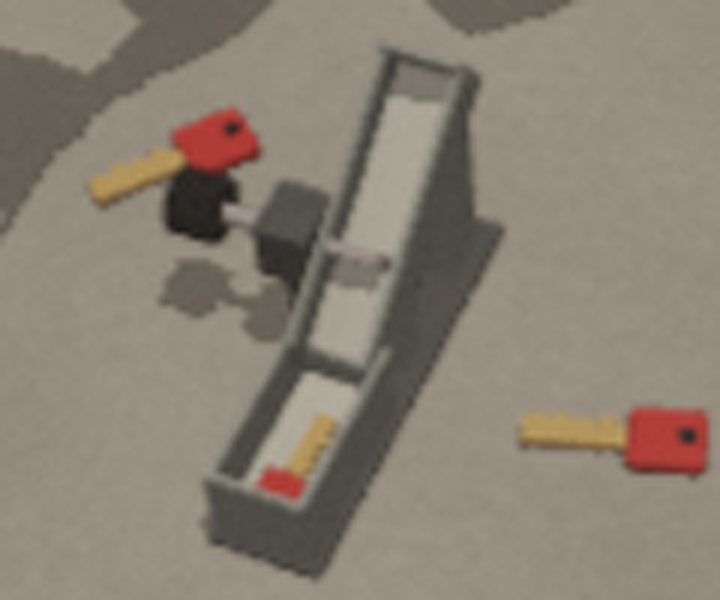

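View pics/wrist4.png

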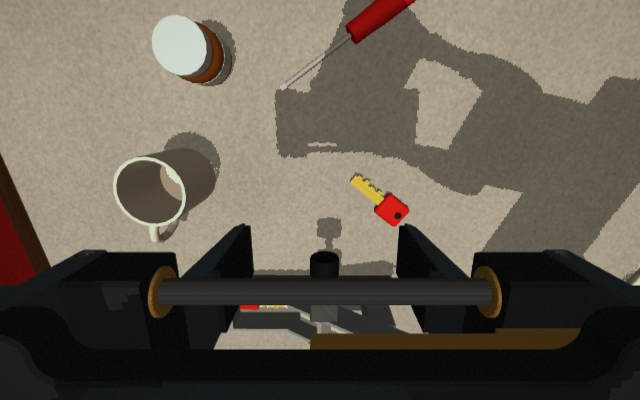

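View pics/scene4.png

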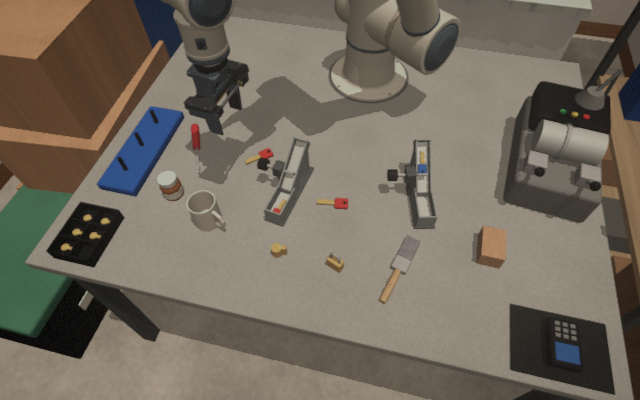

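The knob is back at its starting pixels (203,205 in the scene zoom) with no green band. The key is in the cup, the gate is across the channel, the blue chute is unchanged, and the gripper is clear.

```bash
python3 -c "
from bench import ctrl
print(ctrl.current_contact_force());ctrl.sign_off()"
```

```text
[-0.31986912 -0.66340164  0.65710771]
the job is handed in; nothing more can be done
```

The red key is in its chute's cup and the red knob is pushed home again. I handed the job in at about 14 s of the 32 s allowed; sign-off gives no verdict.

- **Pull:** I gripped the red chute's knob and pulled it out about 29.5 mm. The green band showed on the shaft, and the scene and top pictures showed the red key in the cup.
- **Push and release:** I pushed the knob back to within 0.1 mm of where I had gripped it, let go, and backed clear. The force on the tool was then near zero.
- **Last pictures:** The red knob is at its starting position with no green band, and the gate is across the channel. The blue knob and key look unchanged, and the bystanders in view look unmoved.
- **Disagreement:** The wrist camera put the knob about 2.5 mm further along x than the fixed cameras did. It also suggested a chute yaw of about -8°, where the fixed cameras gave mostly -4° to -8°. I used the wrist values, and the knob turned out centred between the pads.
- **Not checked:** I judged the knob and key end states from pictures and the arm's travel, because the interface gives no joint reading for the knobs.

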